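Stand the recipe card in the flask and hold the clip open round its edge

TASK

Set the cork stopper that carries the recipe card fully home in the neck of the white flask and let go of it. Then squeeze the spring clip by its two tails, lift it, and hold it fully open around one upright side edge of the card, with the edge well between the jaws and neither jaw touching, so that I can slip a note in: finish while still holding the clip open there. Leave the flask standing where it is and leave the matchbox, the salt shaker and the mug alone.

Things in the scene. Friction and masses are not known exactly. Their poses are not given: they have to be found in the camera images.
- flask: White stoneware flask, 75 mm high, round, 92 mm across the belly, standing loose on the worktop (about 0.9 kg). Origin: centre of its underside; z up.
- flask_mouth (a point): Centre of the flask's round neck opening, in the plane of the rim, 75 mm above the worktop. Neck: 36 mm inner, 49 mm outer diameter, straight for 13 mm, wider below; inner floor 67 mm under the rim.
- stopper: Cork stopper carrying an upright recipe card: one rigid piece, 70 g, 108 mm high, standing on its small end. Origin: on the axis in the underside of the flange (28 mm above the foot), which rests on the flask's rim when home. Below it the cork tapers from 31 to 25 mm diameter; flange 47 mm diameter, 8 mm thick. x normal to the card, y along its width, z up. Any turn about z will do in the flask.
- batten (a point): Middle of the wooden batten on top of the card, 74 mm above the stopper's origin: 10 mm thick (x), 50 mm long (y), 12 mm high. Grip here from above, across the thickness.
- edge_a (a point): Middle of the card's upright side edge at +y of the stopper, 35 mm from its axis, 38 mm above its origin. The white card is stiff, 4 mm thick, 70 mm wide, 60 mm high (8 to 68 mm above the stopper's origin).
- edge_b (a point): Middle of the card's other upright side edge, at -y of the stopper, 35 mm from its axis, 38 mm above its origin.
- clip: White plastic spring clip (two levers on a steel pin), 70 g, lying flat with the pin upright, 24 mm high, 110 mm long. Origin: on the pin, at half height (12 mm above the worktop). x points from the pin to the jaws, -x to the flared tails, z along the pin. Both levers turn alike, so x is always the middle line. Squeezing the tails together along y opens the jaws; let go, it snaps shut.
- clip_tails (a point): Where to squeeze: between the tails, on the middle line, 33 mm behind the pin. Closed, the tails flare: 50 mm over their outer faces here, 59 mm at their ends (52 mm behind the pin). On the stop their outer faces are flat, parallel and 34 mm apart. The spring resists with about 4 to 5 N at first, 8 to 9 N on the stop: grip with 20 N or more.
- clip_jaws (a point): On the middle line between the jaws' lips, 57 mm before the pin. The lips (6 mm long, jaws 20 mm high) are 3 mm apart when closed and 32 mm apart when fully open.
- clip_left (a joint): Opening of the clip: the angle in rad by which each jaw has swung out. 0 = closed, 0.26 = fully open on the stop.
- match_box: Small yellow and brown matchbox, 35 x 52 x 14 mm, lying on the worktop; leave alone. Origin: centre of its underside.
- salt: Small salt shaker with a grey top, 44 mm diameter, 90 mm high, the one standing by itself in front of the glasses, near the mug; leave alone. Origin: centre of its underside.
- mug_a: White mug with a handle, 80 mm diameter, 91 mm high; leave alone. Origin: centre of its underside.
Things that resemble listed ones, but are neither listed nor needed, are in the scene too. What is shaped like the stopper but turquoise is not meant.

How it is judged:
By the outcome, as a careful person would: the job done as asked, in the order asked, and still so for the second after the job is handed in, while the arm keeps its last pose, push and grip.
It also fails if it takes over 58 s, if anything falls off the work surface, if the arm or the gripper's body presses on something with over 40 N, if the wrist force passes 120 N, or if a joint passes its speed limit or range.

ROBOT

A 6-joint arm with a two-finger parallel gripper is mounted at the origin on a cart in front of the work surface, level with it; the furniture and walls round the work are solid. World frame = base frame: x ahead of the robot, y to its left, z up, the work surface at z = 0. Lengths are in mm, angles in rad, forces in N, time in s.
With the tool pointing down it reaches from about 350 to 775 mm from the base axis. Payload 7.3 kg.
Tool frame: the origin (TCP) lies midway between the tips of the shut fingers; the grasp point (between the pads) lies r.tcp_to_grasp behind it (r.tcp_to_grasp is the distance from the TCP to the grasp point, in mm); z points along the fingers, y is the line along which they close (so a half turn about z gives the same grasp; the last joint's range is limited). The gripper opens to 92 mm and grips with 3 to 60 N. Pads are 19 mm wide; open, the fingers measure 130 mm over their backs; the gripper's body (75 mm by 190 mm) begins 47 mm behind the grasp point.
Start: joints at [1.058, 0.342, 1.524, -0, 1.275, -0.146], TCP at [188.268, 490.102, 226.741] pointing down, gripper open.
Joint ranges: [-2.53, 2.53], [-0.77, 2.02], [0.04, 2.7], [-1, 4.14], [0.28, 2.66], [-3.11, 3.11]. Speed limits (rad/s): [2.57, 2.57, 3.14, 3.14, 3.14, 3.14].

INTERFACE

Orientations are given as a unit quaternion [x, y, z, w].
In Python, from bench import r gives the robot as it stands.
- The arm moves only by the tool send_rows, never from a script. Its arguments are lists of equal length, an entry for each row: "linear": the shift along the tool's x, y, z in m, a list of three; "turn": the turn, a rotation vector about the tool's x, y, z in degrees, a list of three; "gripper": the closure, from -1 (fully open) to 1 (shut). In form: {"linear": [[dx, dy, dz], ...], "turn": [[rx, ry, rz], ...], "gripper": [gripper, ...]}. A call has 1 to 12 rows; each row shifts and turns the commanded pose from where the row before left it, along the tool's axes as they then stand; what a row does not reach is not made up. A row lasts 1/12 s, in which the tool goes at most 41.7 mm and 7.16 degrees, less where a joint would pass 70% of its speed; a pose out of reach is approached as far as the arm can. A call with a gripper value outside its range is refused whole. The fingers move at their own pace and stop on an object; "squeeze" is the grip in N (left out, the last holds). Time passes only in rows, so rows that do not move let the fingers close. It gives the time, the measured TCP pose, the force, the opening and the grip force at its end, in the units of the state.
- r.get_obs(): the state, without advancing time (a new reading comes with each control period).
- r.capture(name): name is "scene" or "top"; returns a dict with "frame" (480x640x3 uint8, red, green, blue), "z_map" (480x640 float32, mm along the optical axis (not along the pixel's ray), 0 where there is no reading), "fov_y" (degrees; the focal length in pixels is half the picture's height over the tangent of half this angle, whatever the lens; pixels are square), "cx", "cy" (the principal point, pixels), "pose" (4x4, takes a point from camera to world coordinates). Camera axes: x right, y down, z forward; pixel columns grow to the right and rows downward; lengths in mm; the calibration is good to about 2 mm. A picture is of the moment at which its call begins.
- r.close_job(): hands the job in; it is judged then, once.
The state is a dict: "time": time; "joint_pos": joint angles; "joint_vel": joint speeds; "joint_efforts": joint torques, N m; "eef_pos": TCP position; "ee_rot": TCP orientation; "contact_force": force on the tool from outside, world axes, zero at the start; "torque": the same for the moment, N m; "width": finger opening in mm; "finger_force": force on a finger pad.
Only numpy, scipy, OpenCV 4.12 (cv2) and the standard library are available. Lean on these libraries where they do the work, as an engineer would, in place of code of your own. Each camera call takes 0.05 s, during which the arm holds its last target. There are 200 camera calls.

## Working session

There is one attempt and no reset: what is moved stays moved. The work goes in short steps, Python scripts to look and compute and a tool call to move; the robot and the scene stay as the last step left them, time stands still between calls to the robot, and variables do not carry over. Pictures are saved under pics/ and viewed, at most 10 in all, crops included, and the job is handed in when it is done.

Besides the shell and the picture viewer there is one more tool, called by a JSON object that holds its "method" and its "body". send_rows: Moves the arm, as the interface text tells. Its arguments: {"type":"object","properties":{"linear":{"type":"array","items":{"type":"array","items":{"type":"number"}}},"turn":{"type":"array","items":{"type":"array","items":{"type":"number"}}},"gripper":{"type":"array","items":{"type":"number"}},"squeeze":{"type":"number"}},"required":["linear","turn","gripper"]}

```bash
ls; mkdir -p pics
cat > h.py <<'E'
import numpy as np, cv2
from bench import r
def cap(n):
    c=r.capture(n); c['f']=240/np.tan(np.radians(c['fov_y'])/2); return c
def pts(c):
    z=c['z_map']; v,u=np.mgrid[:480,:640]
    p=np.stack([(u-c['cx'])/c['f']*z,(v-c['cy'])/c['f']*z,z,np.ones_like(z)],-1)
    return (p@np.array(c['pose']).T)[...,:3]
def ray(c,u,v,h):
    P=np.array(c['pose']); d=P[:3,:3]@[(u-c['cx'])/c['f'],(v-c['cy'])/c['f'],1]; o=P[:3,3]
    return o+d*(h-o[2])/d[2]
def save(c,name): cv2.imwrite('pics/'+name,c['frame'][...,::-1])
E
python3 - <<'E'
from h import *
for n in ['scene','top']:
    c=cap(n); save(c,n+'1.png'); np.savez(n+'1.npz',**c); print(n,c['fov_y'],c['cx'],c['cy'],np.round(c['pose'],3).tolist(),(c['z_map']>0).mean())
o=r.get_obs(); print(o,r.tcp_to_grasp)
E
```

```text
pics
scene 51.87218647190682 317.72931589038626 246.1340091729183 [[0.886, -0.251, 0.389, 163.794], [-0.463, -0.448, 0.765, -927.715], [-0.018, -0.858, -0.513, 671.61], [0.0, 0.0, 0.0, 1.0]] 0.9961979166666667
top 45.96367426626399 318.7024568879734 238.97669973997452 [[-0.015, -0.989, 0.145, 350.177], [-0.999, 0.011, -0.03, -50.171], [0.028, -0.145, -0.989, 1568.731], [0.0, 0.0, 0.0, 1.0]] 0.9959830729166667
{'time': 0.1, 'joint_pos': array([ 1.05798166e+00,  3.42660544e-01,  1.52488891e+00,  9.29352247e-06,
        1.27539547e+00, -1.46033248e-01]), 'joint_vel': array([-3.29192915e-04, -2.65523304e-03, -1.20390331e-03,  1.47799921e-05,
       -2.65338336e-03,  4.47055166e-04]), 'joint_efforts': array([ 2.41531525e-03, -4.32003021e+01, -2.44695032e+01,  7.19073555e-02,
        5.25813724e-02, -6.04296270e-05]), 'eef_pos': array([188.09281446, 489.77808582, 226.12193738]), 'ee_rot': array([ 1.82365755e-01,  9.83230530e-01, -6.38343801e-04, -2.22934995e-04]), 'contact_force': array([-0.39146271, -0.16173481, -0.49922431]), 'torque': array([-0.0345589 , -0.01256234, -0.02892506]), 'finger_force': 0.0, 'width': 91.2749370151833} 18.8
```

View pics/scene1.png

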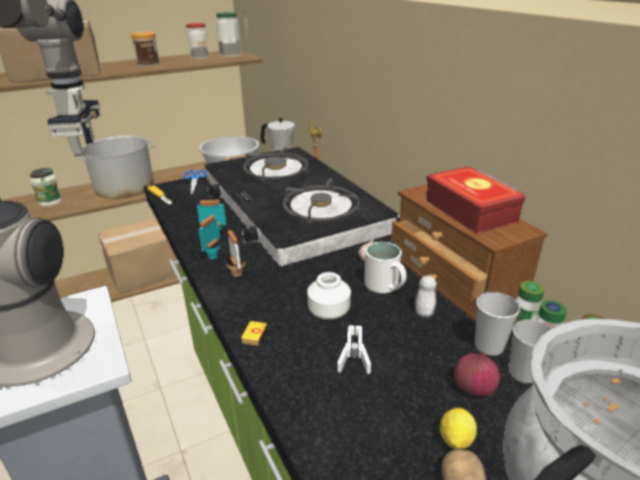

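View pics/top1.png

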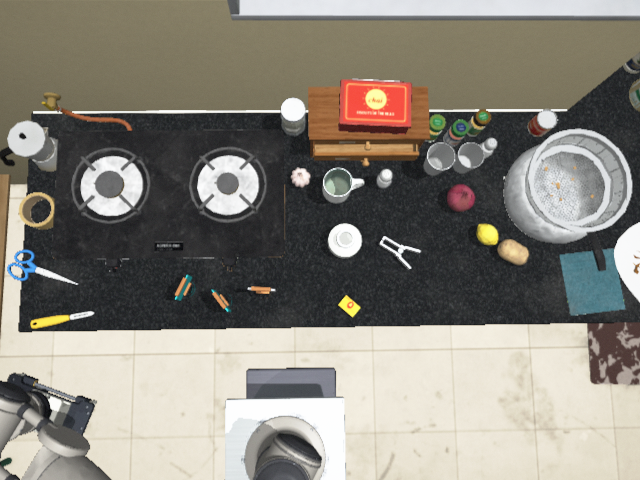

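Scene: flask (329,295), white-card stopper (235,255), clip (353,350), matchbox (254,332). Top: flask (345,240), stopper (261,290), clip (400,251), two turquoise decoys to the left of the stopper.

Run:
```python
from h import *
s=dict(np.load('scene1.npz')); t=dict(np.load('top1.npz'))
rs=lambda a,k:cv2.resize(a,None,fx=k,fy=k,interpolation=cv2.INTER_CUBIC)
a=rs(s['frame'][310:385,320:395],4); b=rs(t['frame'][225:275,370:430],5)[:300,:300]
d=rs(s['frame'][215:290,200:275],4); e=rs(t['frame'][270:310,235:295],5)[:200,:300]
im=np.zeros((600,600,3),np.uint8); im[:300,:300]=a; im[:b.shape[0],300:300+b.shape[1]]=b; im[300:600,:300]=d; im[300:500,300:600]=e
cv2.imwrite('pics/crop.png',im[...,::-1])
for n,c,rois in (('top',t,{'flask':(220,262,325,365),'stop':(280,300,243,280),'clip':(232,272,376,424)}),('scene',s,{'flask':(270,318,303,354),'stop':(228,280,222,247),'clip':(322,376,332,375)})):
    P=pts(c)
    for k,(a,b,l,m) in rois.items():
        q=P[a:b,l:m].reshape(-1,3); print(n,k,[np.round(x,0).tolist() for x in np.percentile(q[q[:,2]>8],[1,50,99],axis=0)])
```

```text
top flask [[526.0, -209.0, 9.0], [568.0, -164.0, 53.0], [617.0, -119.0, 82.0]]
top stop [[350.0, -50.0, 8.0], [436.0, 55.0, 104.0], [452.0, 91.0, 1569.0]]
top clip [[492.0, -384.0, 8.0], [547.0, -318.0, 21.0], [595.0, -261.0, 30.0]]
scene flask [[196.0, -864.0, 9.0], [560.0, -192.0, 48.0], [610.0, -133.0, 618.0]]
scene stop [[164.0, -928.0, 9.0], [438.0, 46.0, 55.0], [501.0, 147.0, 672.0]]
scene clip [[164.0, -928.0, 8.0], [545.0, -329.0, 21.0], [581.0, -270.0, 672.0]]
```

View pics/crop.png

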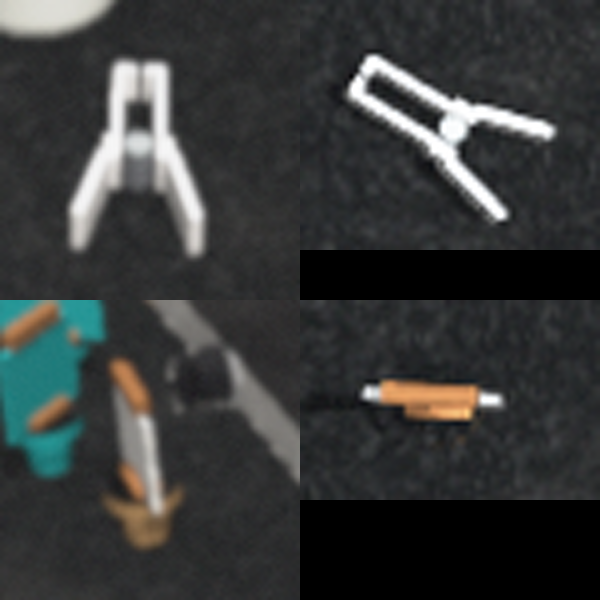

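The crops show the clip's jaws towards upper left in the top view (+x,+y) and tails lower right. The orange batten lies along nearly world y. Next I fit positions from masks.

```bash
cat > m.py <<'E'
from h import *
def region(c,m,h):
    v,u=np.nonzero(m); return np.array([ray(c,a,b,h)[:2] for a,b in zip(u,v)])
def box(q):
    (x,y),(w,h),a=cv2.minAreaRect(q.astype(np.float32)); return np.round([x,y,w,h,a],1)
E
python3 - <<'E'
from m import *
t=dict(np.load('top1.npz')); s=dict(np.load('scene1.npz'))
def sub(c,l,m,a,b): z=np.zeros((480,640),bool); z[a:b,l:m]=1; return z
for n,c,R in (('top',t,dict(clip=(376,424,230,274),bat=(240,282,278,302),flask=(320,370,215,265))),('scene',s,dict(clip=(332,375,322,376),bat=(226,241,228,246),flask=(300,358,268,322)))):
    hsv=cv2.cvtColor(c['frame'],cv2.COLOR_RGB2HSV); P=pts(c)
    white=(hsv[...,2]>120)&(hsv[...,1]<60)
    Z=P[...,2]
    m=sub(c,*R['clip'])&(hsv[...,2]>110); q=region(c,m,24); print(n,'clip',len(q),q.mean(0).round(1),box(q))
    mm=m&(Z>14)&(Z<40); q=P[mm][:,:2]; print('  3d',q.mean(0).round(1),box(q))
    m=sub(c,*R['bat'])&(hsv[...,1]>90)&(hsv[...,0]<20)&(hsv[...,2]>100)
    mm=m&(Z>98)&(Z<118); q=P[mm]; print(n,'bat',mm.sum(),q.mean(0).round(1),box(q[:,:2])); q=region(c,mm,108); print('  ray',q.mean(0).round(1),box(q))
    f=sub(c,*R['flask']); mm=f&(Z>69)&(Z<85); q=P[mm]; print(n,'rim',mm.sum(),np.median(q,0).round(1),cv2.minEnclosingCircle(q[:,:2].astype(np.float32)))
    m=f&white&(Z>30); q=region(c,m,75)
Pt=pts(t); q=Pt[270:315,165:282]; print('max z decoys',[np.round(np.percentile(Pt[270:315,a:b,2],99),0) for a,b in((165,200),(205,235),(240,282))])
k=Pt[300:325,330:370]; 
# rim profile in top view: bright and dark
c=t; print(t['frame'][225:257:1,333:360,1][::2])
E
```

```text
top clip 316 [ 544.6 -316.8] [ 544.2 -316.5  110.6   61.6   58.8]
  3d [ 544.6 -317.6] [ 547.  -316.5  107.3   58.2   57.5]
top bat 76 [438.1  57.5 108.7] [438.1  57.3  49.3   9.4  84.8]
  ray [438.2  57.5] [437.8  57.1  49.3   9.8  84.5]
top rim 119 [ 571.1 -166.2   75.3] ((573.0634765625, -165.12026977539062), 25.76953125)
scene clip 738 [ 541.1 -329.1] [ 541.3 -327.2  131.3   60.6   58.7]
  3d [ 543.1 -324.5] [ 546.3 -317.4  109.2   57.    59.6]
scene bat 56 [438.7  50.6 106.9] [439.4  53.6  50.    9.5  86.5]
  ray [438.1  48.6] [438.3  49.3  58.4  10.5  87.1]
scene rim 174 [ 571.3 -169.6   73.4] ((574.0100708007812, -168.58029174804688), 26.681102752685547)
max z decoys [np.float64(112.0), np.float64(111.0), np.float64(112.0)]
[[ 45  42  39 118 209 234 252 253 253 253 253 254 254 254 254 254 254 251
  238 204 105  44  37  34  37  42  38]
 [ 95 213 250 252 252 253 253 253 254 254 254 254 254 254 254 254 254 254
  254 254 254 248 210  98  36  37  39]
 [249 252 252 253 253 254 254 254 254 254 253 254 254 254 254 254 252 254
  254 254 254 254 254 252 216 100  38]
 [251 252 253 253 25
[... 749 characters left out ...]
 254 254 254 254 254]
 [252 253 250 249 239 221 207 240 253 254 254 252 252 250 252 254 254 252
  243 249 254 254 254 254 254 254 254]
 [251 252 253 253 254 251 250 250 242 239 233 232 233 237 240 249 244 253
  254 254 254 254 254 254 254 254 251]
 [251 251 252 253 253 253 254 254 254 254 254 254 254 254 254 254 254 254
  254 254 254 254 254 254 254 245 131]
 [228 250 251 252 252 253 253 253 254 254 254 254 254 254 254 254 254 254
  254 254 254 254 254 251 176  70  41]
 [113 156 220 247 252 252 252 253 253 253 253 253 254 254 254 254 254 254
  254 254 254 245 178  86  39  44  42]
 [ 32  58  98 111 151 211 230 237 251 253 253 253 253 253 253 253 253 244
  233 174  95  45  48  39  39  41  37]]
```

```bash
cat >> h.py <<'E'
from scipy.spatial.transform import Rotation as Ro
def plan(x,y,z,yaw):
    """TCP target, yaw of tool y (deg, world, tool down). prints tool-frame shift (m, current axes) then turn."""
    o=r.get_obs(); R=Ro.from_quat(o['ee_rot']); p=np.array(o['eef_pos']); d=np.array([x,y,z])-p
    th=np.radians(yaw); T=np.array([[-np.sin(th),np.cos(th),0],[np.cos(th),np.sin(th),0],[0,0,-1]]).T
    v=(R.inv()*Ro.from_matrix(T)).as_rotvec(degrees=True)
    L=R.inv().apply(d)/1000
    print('pos',p.round(1),'shift m',L.round(4),'|',np.round(np.linalg.norm(L)/.0417,1),'rows; turn',v.round(2),np.round(np.linalg.norm(v)/7.16,1),'rows; shift after turn',(T.T@d/1000).round(4))
E
python3 - <<'E'
from h import *
plan(438.7,55.4,175,-4.5)
E
```

```text
pos [188.1 489.8 226.1] shift m [-0.3897 -0.3155  0.0515] | 12.1 rows; turn [-7.000e-02  4.000e-02  7.348e+01] 10.3 rows; shift after turn [-0.4134  0.2839  0.0511]
```

{"method": "send_rows", "body": {"linear": [[-0.0325, -0.0263, 0], [-0.0325, -0.0263, 0], [-0.0325, -0.0263, 0], [-0.0325, -0.0263, 0], [-0.0325, -0.0263, 0], [-0.0325, -0.0263, 0], [-0.0325, -0.0263, 0], [-0.0325, -0.0263, 0], [-0.0325, -0.0263, 0], [-0.0325, -0.0263, 0], [-0.0325, -0.0263, 0], [-0.0325, -0.0263, 0]], "turn": [[0, 0, 0], [0, 0, 0], [0, 0, 0], [0, 0, 0], [0, 0, 0], [0, 0, 0], [0, 0, 0], [0, 0, 0], [0, 0, 0], [0, 0, 0], [0, 0, 0], [0, 0, 0]], "gripper": [-1, -1, -1, -1, -1, -1, -1, -1, -1, -1, -1, -1], "squeeze": 20}}

```text
time: 1.1
eef_pos: [438.7, 55.0, 226.6]
ee_rot: [0.183, 0.983, 0.0, -0.0]
contact_force: [0.9, 1.2, 0.2]
width: 91.8
finger_force: 0.0
```

{"method": "send_rows", "body": {"linear": [[0, 0, 0], [0, 0, 0], [0, 0, 0], [0, 0, 0], [0, 0, 0], [0, 0, 0], [0, 0, 0], [0, 0, 0], [0, 0, 0], [0, 0, 0], [0, 0, 0], [0, 0, 0]], "turn": [[0, 0, 6.68], [0, 0, 6.68], [0, 0, 6.68], [0, 0, 6.68], [0, 0, 6.68], [0, 0, 6.68], [0, 0, 6.68], [0, 0, 6.68], [0, 0, 6.68], [0, 0, 6.68], [0, 0, 6.68], [0, 0, 0]], "gripper": [-1, -1, -1, -1, -1, -1, -1, -1, -1, -1, -1, -1]}}

```text
time: 2.1
eef_pos: [438.1, 57.1, 226.4]
ee_rot: [0.736, 0.677, -0.0, -0.0]
contact_force: [0.0, 0.3, 0.0]
width: 91.7
finger_force: 0.0
```

Run:
```python
from h import *
plan(438.7,55.4,83,-4.5); print(r.get_obs()['joint_pos'].round(2))
```

```text
pos [438.1  57.1 226.4] shift m [-0.0017  0.0009  0.1434] | 3.4 rows; turn [-0.04 -0.01 -0.23] 0.0 rows; shift after turn [-0.0017  0.0008  0.1434]
[-0.04  0.19  1.74  0.    1.22  0.04]
```

{"method": "send_rows", "body": {"linear": [[0, 0, 0.03], [0, 0, 0.03], [0, 0, 0.03], [0, 0, 0.03], [0, 0, 0.0235], [0, 0, 0], [0, 0, 0], [0, 0, 0], [0, 0, 0], [0, 0, 0], [0, 0, 0], [0, 0, 0]], "turn": [[0, 0, 0], [0, 0, 0], [0, 0, 0], [0, 0, 0], [0, 0, 0], [0, 0, 0], [0, 0, 0], [0, 0, 0], [0, 0, 0], [0, 0, 0], [0, 0, 0], [0, 0, 0]], "gripper": [-1, -1, -1, -1, -1, -1, 0.2, 0.4, 0.6, 0.8, 1, 1]}}

```text
time: 3.1
eef_pos: [438.7, 57.1, 84.0]
ee_rot: [0.734, 0.679, 0.001, 0.001]
contact_force: [-0.3, -0.1, -0.1]
width: 56.1
finger_force: 0.0
```

{"method": "send_rows", "body": {"linear": [[0, 0, 0], [0, 0, 0], [0, 0, 0], [0, 0, 0]], "turn": [[0, 0, 0], [0, 0, 0], [0, 0, 0], [0, 0, 0]], "gripper": [1, 1, 1, 1]}}

```text
time: 3.43
eef_pos: [438.3, 57.1, 83.2]
ee_rot: [0.734, 0.679, 0.0, 0.0]
contact_force: [0.7, 1.2, -0.0]
width: 30.1
finger_force: 0.0
```

{"method": "send_rows", "body": {"linear": [[0, 0, 0], [0, 0, 0], [0, 0, 0], [0, 0, 0], [0, 0, 0], [0, 0, 0]], "turn": [[0, 0, 0], [0, 0, 0], [0, 0, 0], [0, 0, 0], [0, 0, 0], [0, 0, 0]], "gripper": [1, 1, 1, 1, 1, 1]}}

```text
time: 3.93
eef_pos: [438.2, 57.1, 83.2]
ee_rot: [0.734, 0.679, 0.0, -0.0]
contact_force: [0.1, -1.1, -1.4]
width: 9.9
finger_force: 20.0
```

{"method": "send_rows", "body": {"linear": [[0, 0, -0.03], [0, 0, -0.03], [0, 0, -0.03], [0, 0, -0.03], [0, 0, 0]], "turn": [[0, 0, 0], [0, 0, 0], [0, 0, 0], [0, 0, 0], [0, 0, 0]], "gripper": [1, 1, 1, 1, 1]}}

```text
time: 4.35
eef_pos: [441.1, 57.1, 208.5]
ee_rot: [0.734, 0.679, 0.004, 0.004]
contact_force: [0.8, -0.8, 0.6]
width: 10.0
finger_force: 20.0
```

Run:
```python
from h import *
o=r.get_obs(); print(o['width'],o['finger_force'])
plan(438.3+134.8,57.1-222.3,205,-31.3)
```

```text
9.993866607128624 19.98801827430725
pos [441.1  57.1 208.5] shift m [-0.2113  0.1489  0.0048] | 6.2 rows; turn [ 0.56 -0.16 26.81] 3.7 rows; shift after turn [-0.1214  0.2283  0.0035]
```

{"method": "send_rows", "body": {"linear": [[-0.0264, 0.0188, 0], [-0.0264, 0.0188, 0], [-0.0264, 0.0188, 0], [-0.0264, 0.0188, 0], [-0.0264, 0.0188, 0], [-0.0264, 0.0188, 0], [-0.0264, 0.0188, 0], [-0.0264, 0.0188, 0], [0, 0, 0], [0, 0, 0]], "turn": [[0, 0, 0], [0, 0, 0], [0, 0, 0], [0, 0, 0], [0, 0, 0], [0, 0, 0], [0, 0, 0], [0, 0, 0], [0, 0, 0], [0, 0, 0]], "gripper": [1, 1, 1, 1, 1, 1, 1, 1, 1, 1]}}

```text
time: 5.18
eef_pos: [571.5, -166.4, 201.5]
ee_rot: [0.735, 0.678, -0.0, -0.001]
contact_force: [-0.3, -0.0, -0.6]
width: 9.7
finger_force: 20.0
```

{"method": "send_rows", "body": {"linear": [[0, 0, 0], [0, 0, 0], [0, 0, 0], [0, 0, 0], [0, 0, 0], [0, 0, 0], [0, 0, 0], [0, 0, 0]], "turn": [[0, 0, 5.36], [0, 0, 5.36], [0, 0, 5.36], [0, 0, 5.36], [0, 0, 5.36], [0, 0, 0], [0, 0, 0], [0, 0, 0]], "gripper": [1, 1, 1, 1, 1, 1, 1, 1]}}

```text
time: 5.85
eef_pos: [571.4, -164.5, 203.1]
ee_rot: [0.871, 0.492, -0.0, -0.0]
contact_force: [0.6, 0.0, -1.0]
width: 9.9
finger_force: 20.0
```

Run:
```python
from m import *
plan(438.3+134.8,57.1-222.3,205,-31.3)
for n in('scene','top'):
    c=cap(n); save(c,n+'2.png'); np.savez(n+'2.npz',**c)
s=dict(np.load('scene2.npz'));cv2.imwrite('pics/s2c.png',cv2.resize(s['frame'][200:330,260:420],None,fx=5,fy=4.5,interpolation=cv2.INTER_CUBIC)[...,::-1][:600])
```

```text
pos [ 571.4 -164.5  203.1] shift m [ 0.0003  0.0019 -0.0019] | 0.1 rows; turn [-0.03 -0.01  0.2 ] 0.0 rows; shift after turn [ 0.0003  0.0019 -0.0019]
```

View pics/s2c.png

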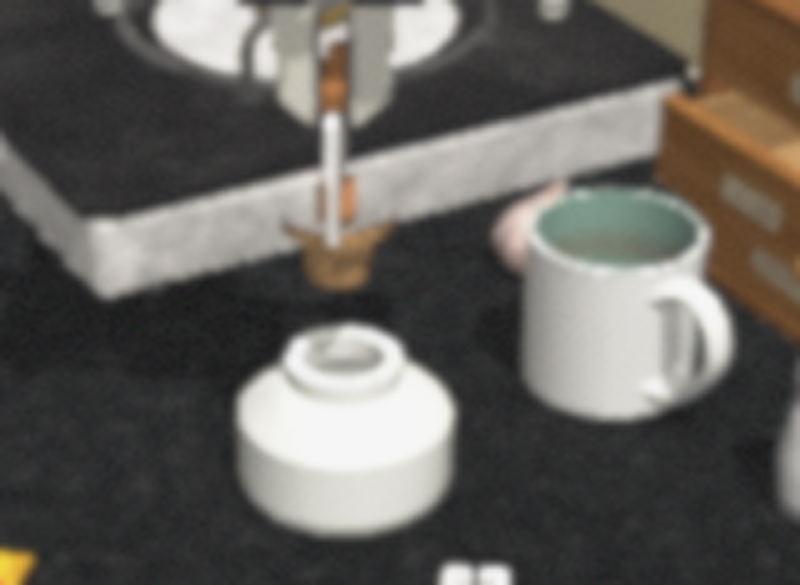

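The stopper hangs over the flask; its foot (327.6,263) is ~1.5 px left of the mouth axis (329.2,271), matching the remaining 1.9 mm tool-y correction.

{"method": "send_rows", "body": {"linear": [[0.0003, 0.0019, 0], [0, 0, 0.015], [0, 0, 0.015], [0, 0, 0.01], [0, 0, 0.006], [0, 0, 0.006], [0, 0, 0.006], [0, 0, 0]], "turn": [[0, 0, 0], [0, 0, 0], [0, 0, 0], [0, 0, 0], [0, 0, 0], [0, 0, 0], [0, 0, 0], [0, 0, 0]], "gripper": [1, 1, 1, 1, 1, 1, 1, 1]}}

```text
time: 6.62
eef_pos: [573.1, -165.8, 144.2]
ee_rot: [0.872, 0.49, -0.0, -0.001]
contact_force: [-1.0, 0.6, 0.1]
width: 9.9
finger_force: 20.0
```

{"method": "send_rows", "body": {"linear": [[0, 0, 0.004], [0, 0, 0.004], [0, 0, 0.003], [0, 0, 0.002], [0, 0, 0], [0, 0, 0]], "turn": [[0, 0, 0], [0, 0, 0], [0, 0, 0], [0, 0, 0], [0, 0, 0], [0, 0, 0]], "gripper": [1, 1, 1, 1, 1, 1]}}

```text
time: 7.12
eef_pos: [573.5, -165.9, 132.2]
ee_rot: [0.872, 0.49, 0.0, -0.0]
contact_force: [0.1, 0.7, -0.2]
width: 10.1
finger_force: 20.0
```

{"method": "send_rows", "body": {"linear": [[0, 0, 0.001], [0, 0, 0], [0, 0, 0]], "turn": [[0, 0, 0], [0, 0, 0], [0, 0, 0]], "gripper": [1, 1, 1]}}

```text
time: 7.37
eef_pos: [573.5, -166.0, 131.3]
ee_rot: [0.872, 0.49, 0.0, 0.0]
contact_force: [0.1, -0.5, -0.5]
width: 9.7
finger_force: 20.0
```

{"method": "send_rows", "body": {"linear": [[0, 0, 0.001], [0, 0, 0.0005], [0, 0, 0], [0, 0, 0]], "turn": [[0, 0, 0], [0, 0, 0], [0, 0, 0], [0, 0, 0]], "gripper": [1, 1, 1, 1]}}

```text
time: 7.7
eef_pos: [573.6, -166.0, 129.9]
ee_rot: [0.872, 0.49, 0.0, 0.0]
contact_force: [-0.2, 0.3, 0.9]
width: 10.0
finger_force: 20.0
```

Seated (nominal 130.2). Release and rise.

{"method": "send_rows", "body": {"linear": [[0, 0, 0], [0, 0, 0], [0, 0, 0], [0, 0, 0], [0, 0, 0], [0, 0, 0], [0, 0, 0], [0, 0, 0]], "turn": [[0, 0, 0], [0, 0, 0], [0, 0, 0], [0, 0, 0], [0, 0, 0], [0, 0, 0], [0, 0, 0], [0, 0, 0]], "gripper": [0.7, 0.6, 0.5, 0.4, 0.2, 0, -0.4, -1]}}

```text
time: 8.37
eef_pos: [573.4, -165.9, 129.7]
ee_rot: [0.872, 0.49, 0.0, -0.0]
contact_force: [-0.5, 0.3, -0.1]
width: 49.6
finger_force: 0.0
```

{"method": "send_rows", "body": {"linear": [[0, 0, -0.015], [0, 0, -0.03], [0, 0, -0.03], [0, 0, -0.03], [0, 0, 0]], "turn": [[0, 0, 0], [0, 0, 0], [0, 0, 0], [0, 0, 0], [0, 0, 0]], "gripper": [-1, -1, -1, -1, -1]}}

```text
time: 8.78
eef_pos: [575.9, -167.0, 241.5]
ee_rot: [0.872, 0.49, 0.003, 0.004]
contact_force: [0.4, -0.1, 1.3]
width: 83.1
finger_force: 0.0
```

Run:
```python
from h import *
plan(526.5,-348.2,100,-31.3)
```

```text
pos [ 575.9 -167.   241.5] shift m [-0.1808  0.0503  0.1417] | 5.6 rows; turn [ 0.65 -0.1   0.01] 0.1 rows; shift after turn [-0.1805  0.0519  0.1415]
```

Run:
```python
from m import *
for n in('scene','top'):
    c=cap(n); np.savez(n+'3.npz',**c); P=pts(c); Z=P[...,2]
    hsv=cv2.cvtColor(c['frame'],cv2.COLOR_RGB2HSV); z=np.zeros((480,640),bool)
    l,m,a,b=dict(top=(376,424,230,274),scene=(332,375,322,376))[n]; z[a:b,l:m]=1
    m=z&(hsv[...,2]>110)&(Z>14)&(Z<40); q=P[m][:,:2]; print(n,m.sum(),box(q))
    if n=='scene':
        cv2.imwrite('pics/s3c.png',cv2.resize(c['frame'][200:330,260:420],None,fx=5,fy=4.5,interpolation=cv2.INTER_CUBIC)[...,::-1])
```

```text
scene 392 [ 547.9 -319.   108.7   57.1   57. ]
top 215 [ 543.5 -320.4   96.2   57.8   57.6]
```

View pics/s3c.png

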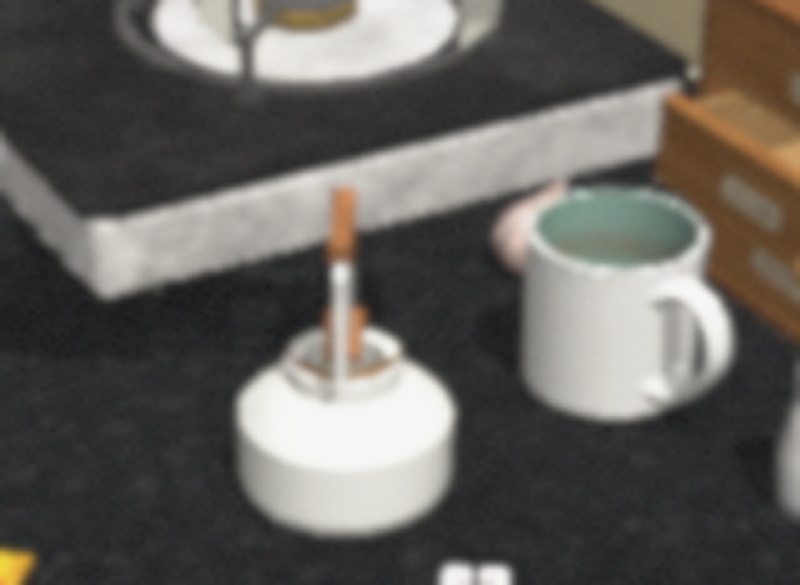

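The card stands in the flask at (329,270); the flange is hard to tell apart from the rim, so I check heights numerically.

Run:
```python
from m import *
s=dict(np.load('scene3.npz')); s1=dict(np.load('scene1.npz')); s2=dict(np.load('scene2.npz')); P=pts(s);P1=pts(s1);P2=pts(s2)
print('bat before'); print(P1[228:236:2,230:234].round(0)[:,1].tolist())
for v in range(240,292,2): print(v,P[v,328].round(0),s['frame'][v,328],'|',P[v,335].round(0),s['frame'][v,335],'|',P1[v,335].round(0),s1['frame'][v,335])
t=dict(np.load('top3.npz'))
rs=lambda a:cv2.resize(a,(390,390),interpolation=cv2.INTER_CUBIC)
im=np.hstack([rs(s['frame'][240:292,304:356]),rs(s2['frame'][200:265,295:360])]); cv2.imwrite('pics/z.png',im[...,::-1])
```

```text
bat before
[[504.0, 283.0, 0.0], [500.0, 270.0, 2.0], [443.0, 70.0, 108.0], [440.0, 61.0, 108.0]]
240 [665.   1.  58.] [202 193 185] | [684.   0.  53.] [190 187 180] | [683.  -2.  55.] [186 183 177]
242 [ 581. -154.  156.] [200 152 121] | [684.   1.  47.] [188 184 179] | [684.   0.  47.] [185 181 176]
244 [ 579. -158.  154.] [198 137  88] | [687.   5.  39.] [181 177 172] | [686.   3.  39.] [178 174 169]
246 [ 575. -165.  154.] [188 129  84] | [686.   3.  34.] [174 170 165] | [685.   2.  35.] [171 167 163]
248 [ 571. -173.  154.] [185 127  83] | [685.   1.  30.] [165 163 158] | [684.   0.  30.] [162 159 154]
250 [ 567. -180.  154.] [185 125  81] | [705.  38.  -2.] [113 112 107] | [704.  36.  -1.] [110 110 107]
252 [ 564. -185.  153.] [187 128  83] | [698.  24.   1.] [50 51 50] | [701.  30.  -3.] [48 48 48]
254 [ 563. -188.  151.] [172 117  76] | [694.  18.  -1.] [45 46 46] | [694.  18.  -0.] [45 46 48]
256 [ 560. -192.  149.] [143 100  69] | [690.   9.  -0.] [51 51 53] | [690.  10.  -1.] [48 49 48]
258 [ 561. -191.  144.] [180 162 152] | [686.   3.  -2.] [53 52 54] | [685.   2.  -1.] 
[... 980 characters left out ...]
153] | [ 592. -165.   69.] [165 166 160]
280 [ 557. -198.   96.] [203 198 191] | [ 586. -176.   72.] [152 137 121] | [ 590. -167.   66.] [170 169 163]
282 [ 557. -198.   90.] [203 199 191] | [ 578. -189.   78.] [187 164 141] | [ 604. -142.   40.] [229 229 227]
284 [ 557. -198.   86.] [218 215 208] | [ 577. -190.   74.] [226 223 216] | [ 577. -191.   74.] [237 237 235]
286 [ 562. -188.   73.] [224 223 218] | [ 578. -190.   69.] [223 223 216] | [ 576. -194.   71.] [222 221 215]
288 [ 562. -188.   67.] [223 223 216] | [ 577. -191.   64.] [235 235 229] | [ 576. -193.   66.] [232 232 227]
290 [ 562. -188.   62.] [241 241 239] | [ 575. -195.   62.] [246 246 246] | [ 575. -195.   62.] [245 245 245]
```

View pics/z.png

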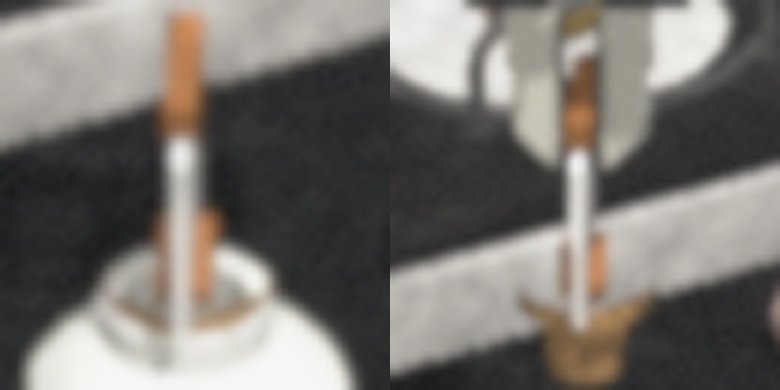

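Batten top at ~154–155 mm: the stopper is home and upright. Now the clip.

{"method": "send_rows", "body": {"linear": [[-0.03, 0.008, 0], [-0.03, 0.008, 0], [-0.03, 0.008, 0], [-0.03, 0.008, 0], [-0.03, 0.008, 0.02], [-0.03, 0.008, 0.035], [0, 0, 0.04], [0, 0, 0.035], [0, 0, 0], [0, 0, 0], [0, 0, 0]], "turn": [[0, 0, 0], [0, 0, 0], [0, 0, 0], [0, 0, 0], [0, 0, 0], [0, 0, 0], [0, 0, 0], [0, 0, 0], [0, 0, 0], [0, 0, 0], [0, 0, 0]], "gripper": [-1, -1, -1, -1, -1, -1, -1, -1, -1, -1, -1], "squeeze": 30}}

```text
time: 9.8
eef_pos: [522.7, -341.7, 109.8]
ee_rot: [0.872, 0.49, 0.0, 0.001]
contact_force: [0.4, -0.9, 0.9]
width: 91.8
finger_force: 0.0
```

Run:
```python
from h import *
plan(527,-347,2.5,-31.5); print(r.get_obs()['width'])
```

```text
pos [ 522.7 -341.7  109.8] shift m [-0.0023  0.0063  0.1073] | 2.6 rows; turn [0.09 0.01 0.23] 0.0 rows; shift after turn [-0.0023  0.0064  0.1073]
91.791607341166
```

{"method": "send_rows", "body": {"linear": [[-0.0023, 0.0063, 0.02], [0, 0, 0.03], [0, 0, 0.025], [0, 0, 0.015], [0, 0, 0.01], [0, 0, 0.0065], [0, 0, 0], [0, 0, 0]], "turn": [[0, 0, 0], [0, 0, 0], [0, 0, 0], [0, 0, 0], [0, 0, 0], [0, 0, 0], [0, 0, 0], [0, 0, 0]], "gripper": [-1, -1, -1, -1, -1, -1, -1, -1]}}

```text
time: 10.47
eef_pos: [527.1, -347.2, 3.6]
ee_rot: [0.872, 0.49, 0.0, 0.001]
contact_force: [-0.1, -0.7, 0.1]
width: 91.8
finger_force: 0.0
```

{"method": "send_rows", "body": {"linear": [[0, 0, 0], [0, 0, 0], [0, 0, 0], [0, 0, 0], [0, 0, 0], [0, 0, 0], [0, 0, 0], [0, 0, 0], [0, 0, 0], [0, 0, 0], [0, 0, 0], [0, 0, 0]], "turn": [[0, 0, 0], [0, 0, 0], [0, 0, 0], [0, 0, 0], [0, 0, 0], [0, 0, 0], [0, 0, 0], [0, 0, 0], [0, 0, 0], [0, 0, 0], [0, 0, 0], [0, 0, 0]], "gripper": [1, 1, 1, 1, 1, 1, 1, 1, 1, 1, 1, 1]}}

```text
time: 11.47
eef_pos: [526.2, -346.8, 2.1]
ee_rot: [0.872, 0.49, 0.0, 0.0]
contact_force: [-1.2, -1.5, 1.5]
width: 34.4
finger_force: 28.7
```

{"method": "send_rows", "body": {"linear": [[0, 0, 0], [0, 0, 0], [0, 0, -0.01], [0, 0, -0.02], [0, 0, -0.02], [0, 0, -0.02], [0, 0, -0.02], [0, 0, -0.011], [0, 0, 0], [0, 0, 0]], "turn": [[0, 0, 0], [0, 0, 0], [0, 0, 0], [0, 0, 0], [0, 0, 0], [0, 0, 0], [0, 0, 0], [0, 0, 0], [0, 0, 0], [0, 0, 0]], "gripper": [1, 1, 1, 1, 1, 1, 1, 1, 1, 1]}}

```text
time: 12.3
eef_pos: [526.1, -346.5, 103.2]
ee_rot: [0.872, 0.49, 0.0, 0.0]
contact_force: [-1.0, 0.2, -1.3]
width: 34.1
finger_force: 28.7
```

Run:
```python
from m import *
d=np.array([.522,.853]); tgt=np.array([573.5,-166])-d*(35+80)
plan(*tgt,103,-31.3)
o=r.get_obs(); print(o['width'],o['finger_force'])
im=[]
for n in('scene','top'):
    c=cap(n); np.savez(n+'4.npz',**c)
    l,m,a,b=dict(scene=(290,390,220,350),top=(310,440,200,300))[n]
    im.append(cv2.resize(c['frame'][a:b,l:m],None,fx=4,fy=4,interpolation=cv2.INTER_CUBIC)[:400,:400] if n=='top' else cv2.resize(c['frame'][a:b,l:m],(400,400),interpolation=cv2.INTER_CUBIC))
    P=pts(c); Z=P[...,2]; hsv=cv2.cvtColor(c['frame'],cv2.COLOR_RGB2HSV)
    ok=(hsv[...,2]>110)&(Z>95)&(Z<135)&(P[...,0]>480)&(P[...,0]<620)&(P[...,1]<-203)&(P[...,1]>-400)
    q=P[ok]; al=(q[:,:2]-o['eef_pos'][:2])@d; la=(q[:,:2]-o['eef_pos'][:2])@[.853,-.522]
    s=al>50; print(n,len(q),'z',np.percentile(q[s,2],[2,50,98]).round(0),'along max',al.max().round(0),np.percentile(al,98).round(0))
    for k in range(30,110,10):
        w=(al>k)&(al<=k+10); 
        if w.sum()>1: print(k,w.sum(),la[w].min().round(1),la[w].max().round(1))
cv2.imwrite('pics/s4.png',np.hstack(im)[...,::-1])
```

```text
pos [ 526.1 -346.5  103.2] shift m [ 0.0639 -0.0536  0.0001] | 2.0 rows; turn [ 0.02 -0.    0.01] 0.0 rows; shift after turn [ 0.0639 -0.0536  0.0002]
34.09457072686453 28.740706380922347
scene 604 z [105. 116. 124.] along max 90.0 76.0
30 62 -13.0 17.9
40 15 -11.3 18.0
50 2 -13.2 -13.2
60 8 -15.4 -11.6
70 10 -17.5 -11.7
80 9 -17.6 -9.9
top 117 z [106. 120. 127.] along max 94.0 93.0
40 7 12.5 18.0
50 22 -15.9 22.0
60 25 -18.6 24.3
70 24 -20.2 29.5
80 30 -22.2 33.1
90 9 -23.1 26.6
```

View pics/s4.png

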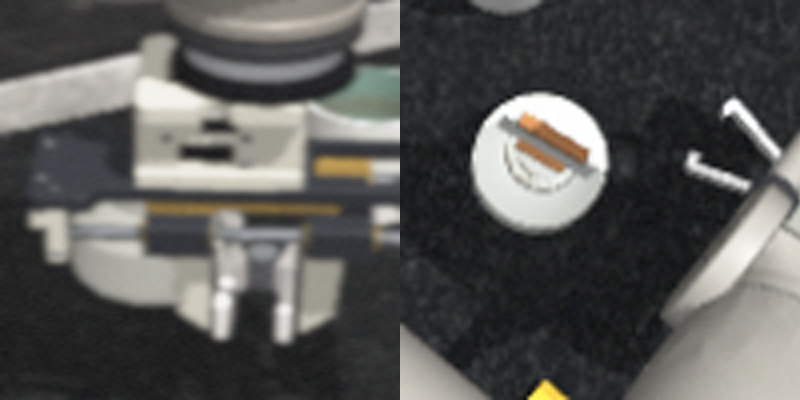

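Left: the clip is held open and level under the gripper; right: the open lips at (711,132) face the card edge at (597,172). I'll measure the alignment from the top view.

Run:
```python
from m import *
c=dict(np.load('top4.npz')); hsv=cv2.cvtColor(c['frame'],cv2.COLOR_RGB2HSV); z=np.zeros((480,640),bool); z[220:255,325:365]=1
Z=pts(c)[...,2]
m=z&(hsv[...,1]>70)&(hsv[...,0]<22)&(Z>138); q=region(c,m,155); print('bat',len(q),box(q),q.mean(0))
z[:]=0; z[220:250,480-100:406]=1
m=z&(hsv[...,2]>120); 
n,l,st,ce=cv2.connectedComponentsWithStats(m.astype(np.uint8))
for i in range(1,n):
    if st[i,4]<8: continue
    q=region(c,l==i,123); al=(q-[526.1,-346.5])@[.522,.853]; la=(q-[526.1,-346.5])@[.853,-.522]
    k=al>al.max()-7; print(st[i],'along',al.max().round(1),'la at tip',la[k].min().round(1),la[k].max().round(1), 'per 10mm',[(int(a),la[(al>a)&(al<a+8)].min().round(1),la[(al>a)&(al<a+8)].max().round(1)) for a in range(50,90,8) if ((al>a)&(al<a+8)).any()])
s=np.array([573.5,-166]);
```

```text
bat 68 [ 569.1 -167.6   47.8    9.3   58. ] [ 569.06445045 -167.23780649]
[391 224  15  21  76] along 89.7 la at tip 19.9 31.7 per 10mm [(50, np.float64(12.6), np.float64(20.8)), (58, np.float64(14.5), np.float64(23.7)), (66, np.float64(18.7), np.float64(27.9)), (74, np.float64(21.6), np.float64(29.8)), (82, np.float64(19.9), np.float64(31.7))]
[382 238  16  10  51] along 94.3 la at tip -24.1 -12.4 per 10mm [(50, np.float64(-17.2), np.float64(-11.0)), (58, np.float64(-19.0), np.float64(-12.7)), (66, np.float64(-20.7), np.float64(-14.4)), (74, np.float64(-22.4), np.float64(-16.1)), (82, np.float64(-24.1), np.float64(-12.4))]
[400 247   6   3  14] along 39.9 la at tip -16.1 -6.2 per 10mm []
```

{"method": "send_rows", "body": {"linear": [[0, -0.01, 0], [0, -0.015, 0], [0.01, -0.015, 0], [0.015, -0.01, 0], [0.01, -0.0055, 0], [0.005, 0, 0], [0, 0, 0], [0, 0, 0], [0, 0, 0]], "turn": [[0, 0, 0], [0, 0, 0], [0, 0, 0], [0, 0, 0], [0, 0, 0], [0, 0, -1.2], [0, 0, -1.3], [0, 0, 0], [0, 0, 0]], "gripper": [1, 1, 1, 1, 1, 1, 1, 1, 1]}}

```text
time: 13.15
eef_pos: [499.8, -284.4, 102.8]
ee_rot: [0.861, 0.509, -0.0, 0.0]
contact_force: [0.3, -0.7, -1.5]
width: 34.2
finger_force: 28.7
```

```bash
cat > look.py <<'E'
from m import *
import sys
k=sys.argv[1]
o=r.get_obs(); print(np.round(o['eef_pos'],1),o['width'],o['finger_force'])
c=cap('top'); hsv=cv2.cvtColor(c['frame'],cv2.COLOR_RGB2HSV); Z=pts(c)[...,2]
v,u=np.mgrid[:480,:640]; z=(v>215)&(v<265)&(u>320)&(u<395)
p0=o['eef_pos'][:2]; D=lambda q:((q-p0)@[.522,.853],(q-p0)@[.853,-.522])
m=z&(hsv[...,1]>70)&(hsv[...,0]<22)&(Z>138); q=region(c,m,155); a,l=D(q); print('bat',len(q),box(q),'along',a.min().round(1),a.max().round(1),'lat',l.min().round(1),l.max().round(1),l.mean().round(1))
A=np.hypot(*0*p0) if 0 else None
m=z&(hsv[...,2]>120); q=region(c,m,123); a,l=D(q); 
for s in range(40,110,6):
    w=(a>s)&(a<=s+6)&(np.abs(l)<40); print(s,sorted(set(np.round(l[w]).astype(int).tolist())))
im=[cv2.resize(c['frame'][215:265,330:390],(480,400),interpolation=cv2.INTER_CUBIC)]
c=cap('scene'); im.append(cv2.resize(c['frame'][225:325,290:370],(320,400),interpolation=cv2.INTER_CUBIC))
cv2.imwrite(f'pics/l{k}.png',np.hstack(im)[...,::-1])
E
python3 look.py 1
```

```text
[ 499.8 -284.4  102.8] 34.1532517450578 28.74148732284084
bat 69 [ 569.  -167.5   47.8    8.8   58. ] along 111.9 159.6 lat -6.5 2.6 -2.0
40 [-33, -32, -31, -30, -29, -27, -26, -25, -24, -23, -21, -12, -11, -10, -9, -8, -6, -5, -4, -3, -2, 0, 1, 2, 3, 4, 5, 6, 8, 9, 10, 11, 12, 14, 15, 16, 17, 18, 19, 21, 36, 38]
46 [-31, -28, -12, -10, -8, -7, -4, -1, 1, 5, 9, 11, 15]
52 [-19, -18, -16, -14, 13, 14, 15, 16, 17, 19]
58 [-20, -19, -18, -17, -16, -15, 14, 15, 16, 17, 18, 20, 21]
64 [-22, -21, -20, -19, -18, -17, -16, 16, 17, 18, 19, 20, 21, 22, 24]
70 [-24, -23, -21, -20, -19, -18, 17, 20, 21, 22, 23, 25, 26]
76 [-25, -24, -23, -22, -21, -19, 19, 21, 22, 23, 24, 25, 27]
82 [-27, -26, -25, -23, -22, -21, -20, -19, 18, 19, 20, 21, 23, 25, 26, 27, 28]
88 [-26, -25, -24, -23, -22, -21, -20, -19, -18, -17, -16, -14, -13, -8, 16, 19, 20, 21, 22, 24, 26, 28]
94 [-38, -35, -31, -29, -28, -26, -25, -24, -23, -22, -21, -20, -18, -17, -16, -15, -14, -12, -11, -10, -9, -8, -7, -5, -4, -3, -2, -1, 1, 3, 5, 7]
100 [-40, -39, -37, -36, -35, -34, -33, -32, -30, -29, -28, -27, -26, -25, -24, -22, -21, -20, -19, -18, -16, -15, -14, -13, -12, -11, -9, -8, -7, -6, -5, -3, -2, -1, 0, 1, 2, 3, 4, 5, 6, 7, 8, 11, 13]
106 [-39, -38, -37, -36, -34, -33, -32, -31, -30, -28, -27, -26, -25, -24, -23, -21, -20, -19, -18, -17, -16, -15, -13, -12, -11, -10, -9, -7, -6, -5, -4, -2, 0, 1, 2, 3, 4, 6, 7, 8, 9, 10, 11, 12, 14, 15, 16, 17, 18, 20, 22]
```

View pics/l1.png

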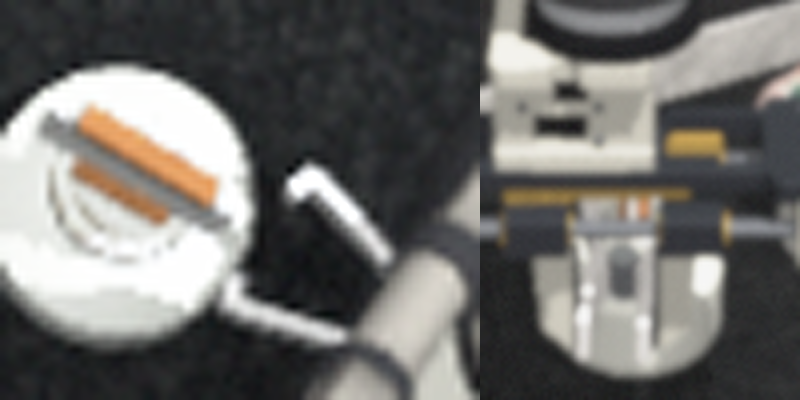

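The top view shows the open jaws (lips near (225,300) and (300,185) in the crop) symmetric about the card's line, just short of its edge (225,222). I advance 23 mm.

{"method": "send_rows", "body": {"linear": [[0.003, 0, 0], [0.004, 0, 0], [0.004, 0, 0], [0.004, 0, 0], [0.004, 0, 0], [0.004, 0, 0], [0, 0, 0], [0, 0, 0], [0, 0, 0], [0, 0, 0]], "turn": [[0, 0, 0], [0, 0, 0], [0, 0, 0], [0, 0, 0], [0, 0, 0], [0, 0, 0], [0, 0, 0], [0, 0, 0], [0, 0, 0], [0, 0, 0]], "gripper": [1, 1, 1, 1, 1, 1, 1, 1, 1, 1]}}

```text
time: 14.08
eef_pos: [510.5, -263.6, 103.0]
ee_rot: [0.861, 0.509, 0.0, 0.0]
contact_force: [-0.3, -0.7, -0.8]
width: 33.9
finger_force: 28.7
```

```bash
python3 look.py 2 | head -3; python3 -c "
from h import *; print(r.get_obs()['contact_force'])"
```

```text
[ 510.5 -263.6  103. ] 33.90589052060911 28.74139273306355
bat 71 [ 569.  -167.5   47.7    9.6   59.2] along 88.6 136.4 lat -4.9 4.8 -0.2
40 [-39, -38, -37, -36, -34, -33, -32, -31, -30, -29, -28, -27, -26, -25, -24, -16, -15, -13, -12, -11, -10, -9, -7, -6, -5, -4, -3, -2, 0, 1, 2, 3, 4, 6, 8, 9, 10, 11, 12, 14, 15, 16, 17, 18, 20, 34, 35, 36, 37, 38, 39]
[-0.68174039  0.25264268  0.42160117]
```

View pics/l2.png

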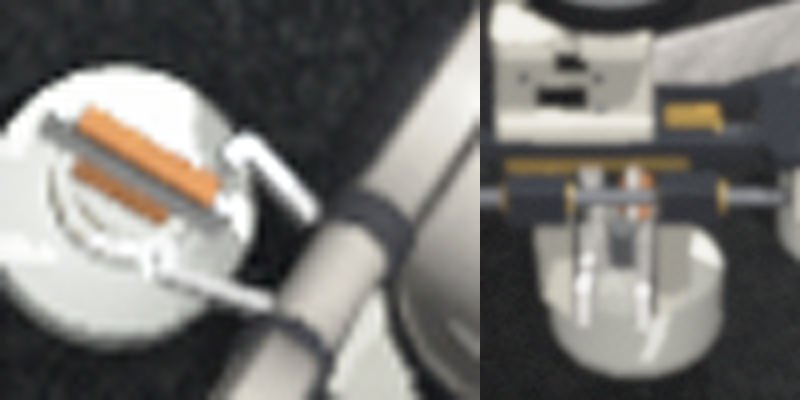

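The jaws straddle the card edge: lips at (155,250) and (240,150), card line centred between them, edge about 10 mm inside, and no contact force. Handing in.

```bash
python3 -c "
from bench import r; print(r.close_job())"
```

```text
the job is handed in; nothing more can be done
None
```

The stopper is home in the flask and released. The clip is held fully open around one side edge of the card, about 10 mm past the lips and centred with no sign of contact, and the job is handed in (verdict not shown).

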